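# Hold a spring clamp open over a freshly glued board

### The arm

A 7-joint arm with a two-finger parallel gripper is mounted at the origin on a cart in front of the work surface, level with it; the furniture and walls round the work are solid. World frame = base frame: x ahead of the robot, y to its left, z up, the work surface at z = 0. Lengths are in m, angles in degrees, forces in N, time in s.
With the tool pointing down it reaches from about 0.4 to 0.875 m from the base axis. Payload 6.5 kg.
Tool frame: the origin (TCP) lies midway between the tips of the shut fingers; the grasp point (between the pads) lies 19 mm behind it (r.grasp_offset is the distance from the TCP to the grasp point, in m); z points along the fingers, y is the direction in which the jaws open and shut (so a half turn about z gives the same grasp; the last joint's range is limited). The gripper opens to 88 mm and grips with 3 to 60 N. Pads are 18 mm wide; open, the fingers measure 123 mm over their backs; the gripper's body (75 mm by 187 mm) begins 45 mm behind the grasp point.
Start: joints at [71.78, 30.733, -0.252, 88.115, 0.149, 61.152, -4.079], TCP at [0.162, -0.629, 0.239] pointing down, gripper open.
Joint ranges: [-154.64, 154.64], [-21.42, 123.67], [-72.66, 72.17], [13.99, 137.28], [-74.86, 254.86], [10.95, 109.41], [-158.01, 158.01]. Speed limits (degrees/s): [136.94, 136.94, 180, 180, 180, 180, 180].

### API

Orientations are given as [roll, pitch, yaw] about the fixed x, y, z axes, in that order (R = Rz(yaw) Ry(pitch) Rx(roll)).
In Python, from plant import r gives the robot as it stands.
- The arm moves only by the tool play_rows, never from a script. Its argument "motion" is a list of rows, each an object with "xyz": the shift along the tool's x, y, z in mm, a list of three; "yaw": the turn about the tool's z in rad; "fingers": the gripper's target within -1 to 1 (fully open at 1, half-way at 0, shut at -1). In form: [{"xyz": [tx, ty, tz], "yaw": yaw, "fingers": fingers}, ...]. A call has 1 to 20 rows; each row shifts and turns the pose as measured when the row begins, along the tool's axes as they then stand; what a row does not reach is not made up. A row lasts 1/12 s, in which the tool goes at most 41.7 mm and 7.16 degrees, less where a joint would pass 70% of its speed; a pose out of reach is approached as far as the arm can. A call is refused whole if a number of a shift passes 41.7 or a number of a turn 0.125, either way. A call with a gripper value outside its range is refused whole. The fingers move at their own pace and stop on an object; the grip force is fixed at half the most. Time passes only in rows, so rows that do not move let the fingers close. It gives the time, the measured TCP pose, the force and the opening at its end, in the units of the state.
- r.state(): the state, without advancing time (a new reading comes with each control period).
- r.read_camera(name): name is "scene" or "side" or "wrist"; returns (picture, depth): 420x560x3 uint8, red, green, blue; 420x560 float32, m along the optical axis (not along the pixel's ray), 0 where there is no reading.
- r.camera_params(name): a dict with "fx", "fy", "cx", "cy" (pixels), "xyz" and "rotation" of the camera in the world. Camera axes: x right, y down, z forward; pixel columns grow to the right and rows downward; lengths in m; the calibration is good to about 2 mm. A picture is of the moment at which its call begins: read the wrist's pose just before it. camera_params takes no time and is no camera call; for the wrist camera it gives the pose at the moment of the call.
- r.close_job(): hands the job in, once; it reports no verdict.
The state is a dict: "time_s": time; "joint_positions": joint angles; "qvel": joint speeds; "joint_torque": joint torques, N m; "ee_pos": TCP position; "eef_rot": TCP orientation; "wrist_force": force on the tool from outside, world axes, zero at the start; "wrist_torque": the same for the moment, N m; "gripper_width": finger opening in m.
Only numpy, scipy, OpenCV 4.12 (cv2) and the standard library are available. Lean on these libraries where they do the work, as an engineer would, in place of code of your own. Each camera call takes 0.05 s, during which the arm holds its last target.

### The job

Squeeze the blue handles of the spring clamp that is parked on the metal fin of the small rack, take it off, and hold it wide open over the middle of the brown board that stands on edge in the slotted wooden stand, with one jaw pad hanging a good way down on either side of the board's top edge and neither touching it. The board is freshly glued and only stands in its slot, so handle the clamp gently there and do not press or shift the board; leave the sanding block and the roll of masking tape where they are. Finish while still holding the clamp squeezed open in that place: do not let it close or let it go.

Things in the scene. Friction and masses are not known exactly. Their poses are not given: they have to be found in the camera images.
- clamp_pin (a point): Middle of the hinge pin of the loose spring clamp (dark steel, blue grips, black jaw pads; 0.11 kg, 22 mm wide along the pin, 108 mm tall). At the start it stands upright biting the rack's fin, handles up, jaws down: x along the pin and the fin, y from half to half, z up. The point belongs to half 1 (the +y half) and tilts with it by half the joint value when squeezed evenly.
- grip_1 (a point): Middle of the outer face of the blue grip of half 1, about 35 mm above the pin at the start. Both grips cover 16 to 54 mm above the pin, 24 mm wide along the pin, and lean outward 0.25 rad each: 62 mm wide over both at the top. Grip them across y, 35 to 45 mm above the pin. At the stop they are parallel, 34 mm wide over both, and reach 59 mm above the pin.
- grip_2 (a point): The same point on the blue grip of half 2 (the -y half).
- clamp_jaw (a joint): Opening angle of the spring clamp, rad: 0 as it bites the 6 mm fin, 0.5 squeezed fully to its stop (about 30 mm between the pads), -0.12 shut on nothing. A spring closes it: it takes about 4 N on each handle to begin and about 9 N to reach the stop, gripped 40 mm above the pin; a grip of 15 to 30 N holds it at the stop.
- pad_1 (a point): Inner face of the black jaw pad of half 1, 2 mm above its lower end, 50 mm below the pin at the start. Each pad is 5 mm thick, 14 mm high, 22 mm wide. The axes turn with half 1.
- pad_2 (a point): The same point on the jaw pad of half 2. Midway between pad_1 and pad_2 is the middle of the jaws. The axes turn with half 2.
- rack: The clamp's parking rack, fixed to the table: a light wooden foot 120 x 70 x 16 mm with an upright metal fin 6 mm thick and 90 mm long along its x axis, whose top is 66 mm above the table; beside the fin's foot two strips reach 28 mm above the table. Origin: centre of the underside. The clamp bites the fin within 8 mm of its middle, its pin 92 mm and its pads' lower ends 40 mm above the table.
- board_top (a point): Middle of the top edge of the board: a brown chipboard offcut with dark faces, 95 mm long (along x of this point), 18 mm thick (along y) and 65 mm high, about 0.1 kg, that stands loose on edge; z is up. Its top edge is 75 mm above the table.
- stand: Slotted wooden stand fixed to the table, that holds the board: base 130 x 80 x 10 mm, two cleats 118 mm long on either side of the board, 57 mm wide over both, that reach 30 mm above the table (so 45 mm of the board stand free above them). Origin: centre of the underside; x along the board.
- sanding_block: Brown sanding block, 126 x 97 x 24 mm, loose bystander. Origin: centre of its underside.
- masking_tape: Cream roll of masking tape lying flat, 101 mm across, 25 mm high, loose bystander. Origin: centre of its underside.
Not all that is in view belongs to the job. There is more than one size of the part that bears clamp_pin; the job needs the middle-sized.

How it is judged:
By the outcome, as a careful person would: the job done as asked, in the order asked, and still so for the second after the job is handed in, while the arm keeps its last pose, push and grip.
It also fails if it takes over 37 s, if anything falls off the work surface, if the arm or the gripper's body presses on something with over 40 N, if the wrist force passes 120 N, or if a joint passes its speed limit or range.

## Working session

There is one attempt and no reset: what is moved stays moved. The work goes in short steps, Python scripts to look and compute and a tool call to move; the robot and the scene stay as the last step left them, time stands still between calls to the robot, and variables do not carry over. Pictures are saved under pics/ and viewed, and the job is handed in when it is done.

Besides the shell and the picture viewer there is one more tool, called after ">>>" by a JSON object that holds its "name" and its "arguments", one argument or row to a line. play_rows: Moves the arm, as the interface text tells. Its arguments: {"type":"object","properties":{"motion":{"type":"array","items":{"type":"object","properties":{"xyz":{"type":"array","items":{"type":"number"}},"yaw":{"type":"number"},"fingers":{"type":"number"}}}}},"required":["motion"]}

```bash
mkdir -p pics; ls; cat > look.py <<'E'
from plant import r
import cv2,numpy as np,sys
def grab(n,tag):
    p=r.camera_params(n); im,d=r.read_camera(n)
    cv2.imwrite(f'pics/{tag}.png',im[:,:,::-1]); np.savez(f'pics/{tag}.npz',im=im,d=d,fx=p['fx'],fy=p['fy'],cx=p['cx'],cy=p['cy'],xyz=p['xyz'],R=p['rotation'])
    return p
def cloud(tag):
    z=np.load(f'pics/{tag}.npz'); d=z['d']; v,u=np.mgrid[:d.shape[0],:d.shape[1]]
    c=np.stack([(u-z['cx'])/z['fx']*d,(v-z['cy'])/z['fy']*d,d],-1)
    R=z['R']
    if R.shape!=(3,3):
        from scipy.spatial.transform import Rotation as Ro
        R=Ro.from_euler('xyz',R,degrees=True).as_matrix()
    return c@R.T+z['xyz'],z['im'],d
E
python3 - <<'E'
from look import *
print(r.state())
for n in ('scene','side','wrist'):
    p=grab(n,n+'0'); print(n,p)
E
```

```text
pics
{'time_s': 0.0, 'joint_positions': array([71.77913195, 30.77779888, -0.25442884, 88.16825013,  0.14934481,
       61.14882874, -4.08034949]), 'qvel': array([-0.0310247 , -0.03844785, -0.008314  ,  0.0783532 , -0.08175764,
       -0.08504503,  0.08792777]), 'joint_torque': array([-3.77880260e-04, -5.70976889e+01,  9.90970284e-01, -2.51603687e+01,
       -5.61302982e-02,  1.79635850e-02,  1.78595219e-04]), 'ee_pos': array([ 0.16179569, -0.62894336,  0.23785227]), 'eef_rot': array([-1.79905727e+02,  7.22125871e-03,  1.44313992e+01]), 'wrist_force': array([ 0.40711603,  0.28597587, -0.13000407]), 'wrist_torque': array([ 0.0252822 , -0.02279107,  0.08123485]), 'gripper_width': 0.08813785717325351}
scene {'fx': 460.9585594701138, 'fy': 460.9585594701138, 'cx': 279.05709205660804, 'cy': 202.45599467485278, 'xyz': array([0.12178931, 0.57742084, 0.69933604]), 'rotation': array([-1.22588920e+02, -2.21703230e-02, -1.53241042e+02])}
side {'fx': 487.6449551463186, 'fy': 487.6449551463186, 'cx': 273.2798051704661, 'cy': 219.2247992232004, 'xyz': array([0.1291148 , 0.39141281, 0.73666407]), 'rotation': array([-132.76409278,   -1.17132811, -147.21462645])}
wrist {'fx': 342.821569283877, 'fy': 342.821569283877, 'cx': 276.18203283683573, 'cy': 207.06506583782814, 'xyz': array([ 0.23548384, -0.6105272 ,  0.38364826]), 'rotation': array([ 1.63084590e+02,  2.93737982e-02, -7.55939487e+01])}
```

View pics/scene0.png

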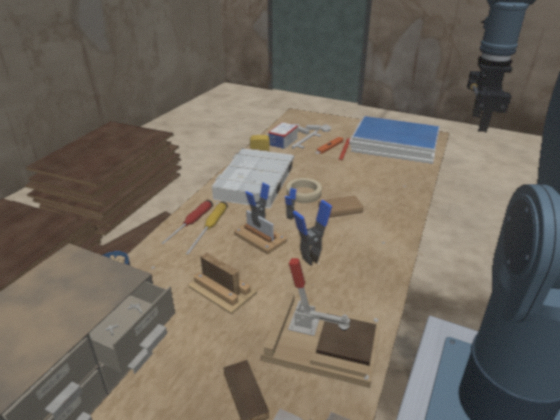

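View pics/side0.png

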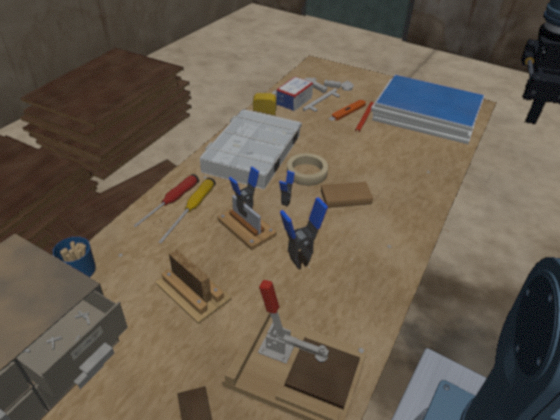

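View pics/wrist0.png

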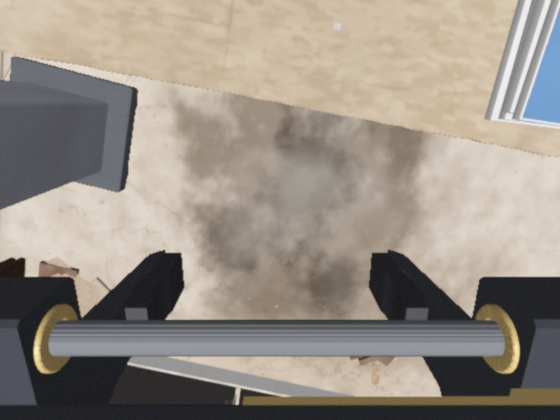

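The scene view shows the rack with a clamp near (260,225), a larger clamp at (312,235), a small one at (291,203), the board stand at (222,280), the tape at (304,190) and the sanding block at (340,207). I'll zoom in and measure.

```bash
python3 - <<'E'
from look import *
a=cv2.imread('pics/scene0.png')[165:315,170:370]; b=cv2.imread('pics/side0.png')[150:320,140:360]
a=cv2.resize(a,None,fx=3.9,fy=3.9,interpolation=cv2.INTER_CUBIC); cv2.imwrite('pics/za.png',a)
b=cv2.resize(b,None,fx=3.5,fy=3.5,interpolation=cv2.INTER_CUBIC); cv2.imwrite('pics/zb.png',b)
for t in ('scene0','side0'):
    P,im,d=cloud(t); hsv=cv2.cvtColor(im,cv2.COLOR_RGB2HSV)
    m=((hsv[...,0]>105)&(hsv[...,0]<130)&(hsv[...,1]>130)&(hsv[...,2]>60)).astype(np.uint8)
    n,l,s,c=cv2.connectedComponentsWithStats(m)
    for i in range(1,n):
        if s[i,4]>40:
            q=P[(l==i)&(d>0)]; print(t,s[i],np.median(q,0).round(3),q.min(0).round(3),q.max(0).round(3))
    # heightmap points in stand & rack areas
E
```

```text
scene0 [261 185   7  13  62] [ 0.577 -0.248  0.129] [ 0.569 -0.255  0.115] [ 0.587 -0.241  0.145]
scene0 [287 190   8  10  45] [ 0.554 -0.358  0.071] [ 0.542 -0.431  0.008] [ 0.598 -0.319  0.081]
scene0 [318 201  13  24 186] [ 0.417 -0.229  0.129] [ 0.404 -0.242  0.102] [ 0.43  -0.218  0.15 ]
side0 [ 379   76  103   49 2706] [ 0.415 -0.914  0.052] [ 0.284 -1.027  0.046] [ 0.558 -0.817  0.056]
side0 [249 167   9  20 128] [ 0.576 -0.249  0.132] [ 0.564 -0.257  0.111] [ 0.587 -0.241  0.149]
side0 [280 171  14  20 117] [ 0.551 -0.358  0.07 ] [ 0.54  -0.364  0.053] [ 0.561 -0.317  0.083]
side0 [229 177  11  18  64] [ 0.586 -0.202  0.138] [ 0.578 -0.207  0.114] [ 0.6   -0.197  0.149]
side0 [310 198  17  31 303] [ 0.416 -0.229  0.129] [ 0.401 -0.244  0.101] [ 0.431 -0.218  0.152]
side0 [281 211  15  28 146] [ 0.44  -0.167  0.138] [ 0.43  -0.178  0.103] [ 0.463 -0.16   0.153]
```

View pics/za.png

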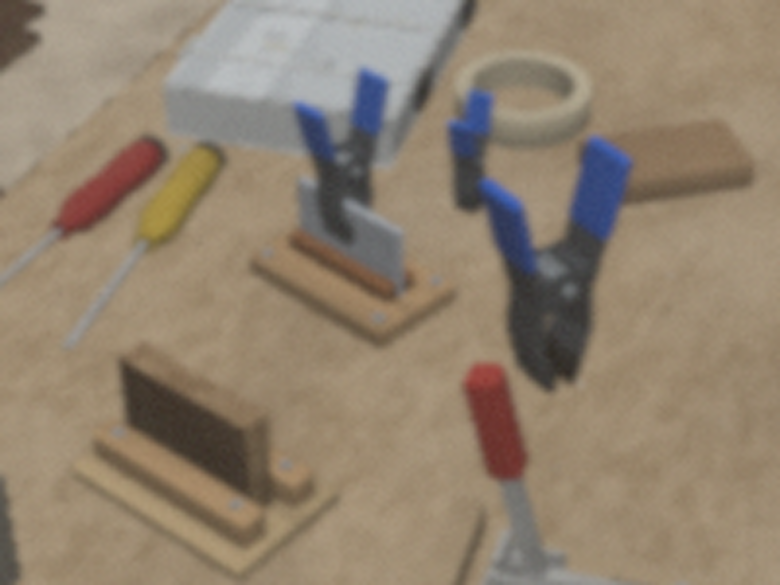

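View pics/zb.png

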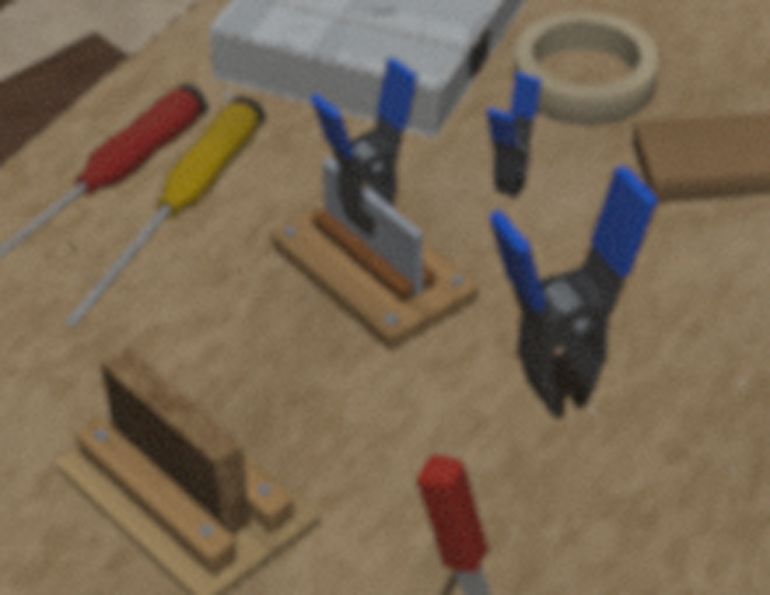

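```bash
python3 - <<'E'
from look import *
for t in ('scene0','side0'):
    P,im,d=cloud(t); ok=d>0
    hsv=cv2.cvtColor(im,cv2.COLOR_RGB2HSV)
    def box(q,nm):
        (c,s,a)=cv2.minAreaRect((q[:,:2]*1000).astype(np.float32)); print(t,nm,len(q),np.round(c,1),np.round(s,1),round(a,1),'z',np.percentile(q[:,2],[2,50,98]).round(4))
    # board + stand region
    def clus(lo,hi,zlo,zhi):
        m=ok&(P[...,0]>lo[0])&(P[...,0]<hi[0])&(P[...,1]>lo[1])&(P[...,1]<hi[1])&(P[...,2]>zlo)&(P[...,2]<zhi)
        return m
    m=clus((.45,-.2),(.75,.1),.055,.085)&(np.arange(420)[:,None]>240) 
    n,l,s,c=cv2.connectedComponentsWithStats(m.astype(np.uint8))
    for i in range(1,n):
        if s[i,4]>60:
            box(P[l==i],'board>55'); 
            k=(l==i)&(P[...,2]>.071)&(P[...,2]<.079); 
            if k.sum()>20: box(P[k],'boardtop')
            print(s[i])
    # stand base top z 7..13mm
    m=clus((.5,-.16),(.75,.1),.006,.014)
    n,l,s,c=cv2.connectedComponentsWithStats(m.astype(np.uint8))
    for i in range(1,n):
        if s[i,4]>100: box(P[l==i],'standbase'); print(s[i])
    m=clus((.48,-.32),(.7,-.12),.045,.066)
    box(P[m],'fin all'); 
    g=m&(hsv[...,1]<70)&(hsv[...,2]>110); box(P[g],'fin grey')
    m=clus((.48,-.32),(.7,-.12),.012,.02); box(P[m],'rack base')
    q=P[clus((.54,-.27),(.63,-.17),.075,.16)]; box(q,'clamp')
E
```

```text
scene0 board>55 536 [566.7 -26.9] [21.8 97.7] 77.9 z [0.0556 0.0737 0.0778]
scene0 boardtop 317 [566.7 -26.9] [21.8 97.7] 77.9 z [0.0715 0.0753 0.0781]
[201 253  39  30 536]
scene0 standbase 490 [562.7 -27.3] [ 83.4 129.6] 78.4 z [0.0065 0.0104 0.0136]
[189 281  65  33 490]
scene0 fin all 193 [ 578.6 -226.7] [27.9 89.3] 77.4 z [0.0456 0.0565 0.0658]
scene0 fin grey 74 [ 577.2 -230.9] [18.5 89.4] 72.5 z [0.0457 0.0608 0.0657]
scene0 rack base 485 [ 614.5 -204.7] [212.2 103.2] 18.9 z [0.0124 0.0163 0.0194]
scene0 clamp 429 [ 585.  -227.3] [60. 28.] 72.5 z [0.077  0.1129 0.1465]
side0 board>55 682 [564.9 -27.9] [19.9 97.2] 78.1 z [0.0561 0.075  0.0782]
side0 boardtop 465 [565.3 -28.1] [19.8 96.3] 78.0 z [0.0716 0.0759 0.0783]
[169 250  41  40 682]
side0 standbase 663 [562.6 -27.4] [ 81.4 131.7] 78.4 z [0.0067 0.0108 0.0135]
[156 278  72  45 663]
side0 fin all 227 [ 579.7 -226.6] [27.2 91.9] 73.6 z [0.0457 0.0583 0.0659]
side0 fin grey 25 [ 577.6 -231.2] [13.  90.5] 74.3 z [0.0503 0.0654 0.066 ]
side0 rack base 716 [ 614.  -204.4] [215.1 101. ] 19.2 z [0.013  0.0169 0.0194]
side0 clamp 546 [ 582.1 -228.7] [62.6 26.6] 74.9 z [0.0773 0.1115 0.1478]
```

>>> {"name": "play_rows", "arguments": {
  "motion": [
    {"xyz":[0,0,0],"yaw":0.104,"fingers":1},
    {"xyz":[0,0,0],"yaw":0.104,"fingers":1},
    {"xyz":[0,0,0],"yaw":0.104,"fingers":1},
    {"xyz":[0,0,0],"yaw":0.104,"fingers":1},
    {"xyz":[0,0,0],"yaw":0.104,"fingers":1},
    {"xyz":[0,0,0],"yaw":0,"fingers":1}
  ]
}}

```text
time_s: 0.65
ee_pos: [0.1612, -0.6275, 0.2357]
eef_rot: [-179.7, 0.2, -16.8]
wrist_force: [0.1, -0.3, -0.3]
gripper_width: 0.0878
```

```bash
cat >> look.py <<'E'
from scipy.spatial.transform import Rotation as Ro
def to(x,y,z,yaw=None):
    s=r.state(); Rm=Ro.from_euler('xyz',s['eef_rot'],degrees=True).as_matrix()
    print('t',round(s['time_s'],2),'pos',(s['ee_pos']*1000).round(1),'rot',s['eef_rot'].round(2),'q',s['joint_positions'].round(0),'F',s['wrist_force'].round(1),'w',round(s['gripper_width']*1000,1))
    print('tool shift mm',(Rm.T@(np.array([x,y,z])-s['ee_pos'])*1000).round(1),'' if yaw is None else ('yaw rad',round(-np.radians(yaw-s['eef_rot'][2]),4)))
E
python3 -c "
from look import *
to(.5,-.25,.24,-15.5)"
```

```text
t 0.65 pos [ 161.2 -627.5  235.7] rot [-1.7971e+02  1.7000e-01 -1.6750e+01] q [ 67.  31.   7.  89.  -4.  61. -32.] F [ 0.1 -0.3 -0.3] w 87.8
tool shift mm [ 215.5 -459.2   -2.6] ('yaw rad', np.float64(-0.0219))
```

>>> {"name": "play_rows", "arguments": {
  "motion": [
    {"xyz":[16,-36,-1],"yaw":0,"fingers":1},
    {"xyz":[16,-36,-1],"yaw":0,"fingers":1},
    {"xyz":[16,-36,-1],"yaw":0,"fingers":1},
    {"xyz":[16,-36,-1],"yaw":0,"fingers":1},
    {"xyz":[16,-36,-1],"yaw":0,"fingers":1},
    {"xyz":[16,-36,-1],"yaw":0,"fingers":1},
    {"xyz":[16,-36,-1],"yaw":0,"fingers":1},
    {"xyz":[16,-36,-1],"yaw":0,"fingers":1},
    {"xyz":[16,-36,-1],"yaw":0,"fingers":1},
    {"xyz":[16,-36,-1],"yaw":0,"fingers":1},
    {"xyz":[16,-36,-1],"yaw":0,"fingers":1},
    {"xyz":[16,-36,-1],"yaw":0,"fingers":1},
    {"xyz":[16,-36,-1],"yaw":0,"fingers":1},
    {"xyz":[10,-20,-1],"yaw":0,"fingers":1},
    {"xyz":[0,0,0],"yaw":0,"fingers":1}
  ]
}}

```text
time_s: 1.9
ee_pos: [0.5138, -0.1974, 0.2476]
eef_rot: [-179.9, 0.3, -14.0]
wrist_force: [0.5, -0.8, -0.6]
gripper_width: 0.0881
```

```bash
python3 -c "
from look import *
to(.52,-.21,.24,-15.5)
grab('wrist','w1')"
```

```text
t 1.9 pos [ 513.8 -197.4  247.6] rot [-179.87    0.34  -13.97] q [ 20.  21.  -5. 102.   2.  57. -89.] F [ 0.5 -0.8 -0.6] w 88.1
tool shift mm [ 9.1 10.8  7.5] ('yaw rad', np.float64(0.0267))
```

View pics/w1.png

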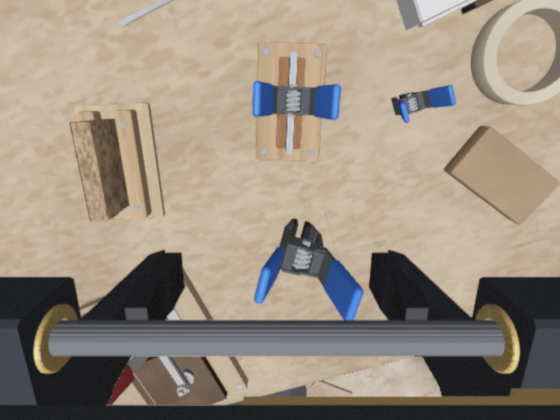

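The wrist view shows the rack clamp with grips at (262,98) and (330,100), the fin vertical through (292,103), and the board top at (100,170). I'll measure from this view.

```bash
cat > meas.py <<'E'
from look import *
def run(t,bx=(.48,.68,-.32,-.14)):
    P,im,d=cloud(t); ok=d>0; hsv=cv2.cvtColor(im,cv2.COLOR_RGB2HSV)
    def box(m,nm):
        q=P[m&ok]
        if len(q)<15: print(nm,len(q)); return
        (c,s,a)=cv2.minAreaRect((q[:,:2]*1000).astype(np.float32)); print(nm,len(q),np.round(c,1),np.round(s,1),round(a,1),'z',np.percentile(q[:,2],[2,50,98]).round(4),'med',(np.median(q,0)*1000).round(1))
    m=((hsv[...,0]>105)&(hsv[...,0]<130)&(hsv[...,1]>130)&(hsv[...,2]>60)).astype(np.uint8)
    n,l,s,c=cv2.connectedComponentsWithStats(m)
    tot=np.zeros_like(ok)
    for i in range(1,n):
        if s[i,4]>200:
            box(l==i,'blue%s'%s[i]); q=P[l==i].mean(0)
            box((l==i)&(P[...,2]>np.percentile(P[l==i][:,2],98)-.006),'  top')
            if abs(q[0]-.58)<.04 and abs(q[1]+.227)<.05: tot|=l==i
    box(tot,'both blue'); box(tot&(P[...,2]>.138),'both blue top')
    R=ok&(P[...,0]>bx[0])&(P[...,0]<bx[1])&(P[...,1]>bx[2])&(P[...,1]<bx[3])
    box(R&(P[...,2]>.060)&(P[...,2]<.070)&(hsv[...,1]<90)&(hsv[...,2]>110),'fin top')
    def big(m,nm):
        n,l,s,c=cv2.connectedComponentsWithStats(m.astype(np.uint8)); 
        if n>1: box(l==1+np.argmax(s[1:,4]),nm)
    big(R&(P[...,2]>.011)&(P[...,2]<.021),'rack base')
    B=ok&(P[...,0]>.48)&(P[...,0]<.66)&(P[...,1]>-.12)&(P[...,1]<.06)
    big(B&(P[...,2]>.068)&(P[...,2]<.082),'board top'); big(B&(P[...,2]>.005)&(P[...,2]<.015),'stand base'); big(B&(P[...,2]>.026)&(P[...,2]<.034),'cleat')
if __name__=='__main__': run(sys.argv[1])
E
python3 meas.py w1
```

```text
blue[253  81  21  35 646] 645 [ 592.3 -207.2] [13.6 22.4] 75.1 z [0.1145 0.141  0.147 ] med [ 592.3 -206.8  141. ]
  top 323 [ 593.1 -203.9] [ 6.8 22.4] 74.4 z [0.1415 0.1456 0.1471] med [ 593.3 -203.7  145.6]
blue[314  85  26  34 763] 759 [ 579.1 -251.2] [13.1 22.1] 74.4 z [0.1129 0.1365 0.1469] med [ 579.4 -250.9  136.5]
  top 300 [ 578.1 -254.6] [ 6. 22.] 75.6 z [0.1414 0.1455 0.1471] med [ 578.4 -254.5  145.5]
blue[429  86  26  21 436] 434 [ 556.2 -360.9] [16.3 10.6] 7.4 z [0.0548 0.0701 0.081 ] med [ 556.3 -360.2   70.1]
  top 136 [ 556.6 -363.4] [16.3  5.6] 7.4 z [0.0755 0.0794 0.0814] med [ 556.1 -363.    79.4]
blue[255 247  29  56 698] 698 [ 451.  -175.9] [19.1 32.1] 62.6 z [0.1045 0.1457 0.1497] med [ 458.2 -177.1  145.7]
  top 371 [ 453.2 -171.3] [ 9.1 31.8] 62.3 z [0.1447 0.1483 0.1499] med [ 455.  -171.8  148.3]
blue[ 324  260   39   61 1365] 1359 [ 470.6 -233.6] [ 28.1 130.7] 89.6 z [0.1012 0.1317 0.1494] med [ 423.  -233.5  131.7]
  top 370 [ 471.1 -234.4] [131.2  20.5] 3.7 z [0.1437 0.148  0.2567] med [ 420.1 -238.1  148. ]
both blue 1404 [ 585.7 -229.1] [59.5 22.4] 73.7 z [0.1135 0.1385 0.1469] med [ 585.2 -245.4  138.5]
both blue top 717 [ 585.7 -229.1] [59.5 22.4] 73.7 z [0.1385 0.1453 0.1471] med [ 585.7 -209.6  145.3]
fin top 476 [ 581.4 -228.2] [ 6.  89.7] 73.8 z [0.0638 0.0656 0.0673] med [ 571.7 -226.3   65.6]
rack base 2111 [ 619.  -239.4] [69.8 41.8] 73.6 z [0.0138 0.0159 0.0182] med [ 623.5 -243.2   15.9]
board top 2297 [567.2 -29.1] [20.1 95.3] 78.2 z [0.0688 0.0745 0.076 ] med [570.3 -30.7  74.5]
stand base 2047 [564.9 -28.9] [ 80.7 129.3] 77.9 z [0.006  0.0097 0.0138] med [581.1 -59.1   9.7]
cleat 2159 [560.7 -45.9] [ 22.5 118.1] 78.3 z [0.0263 0.0295 0.0329] med [565.3 -47.4  29.5]
```

```bash
python3 -c "
from look import *
to(.5855,-.229,.195,-16.3)"
```

```text
t 1.95 pos [ 512.5 -199.   247.3] rot [-179.91    0.39  -14.05] q [ 20.  21.  -5. 102.   2.  57. -89.] F [-0.1  0.6 -0.2] w 88.4
tool shift mm [78.4 11.4 51.8] ('yaw rad', np.float64(0.0392))
```

>>> {"name": "play_rows", "arguments": {
  "motion": [
    {"xyz":[26,4,8],"yaw":0.013,"fingers":1},
    {"xyz":[26,4,16],"yaw":0.013,"fingers":1},
    {"xyz":[26,4,16],"yaw":0.013,"fingers":1},
    {"xyz":[0,0,10],"yaw":0,"fingers":1},
    {"xyz":[0,0,0],"yaw":0,"fingers":1},
    {"xyz":[0,0,0],"yaw":0,"fingers":1}
  ]
}}

```text
time_s: 2.45
ee_pos: [0.5812, -0.2392, 0.1944]
eef_rot: [179.8, 0.6, -16.1]
wrist_force: [-0.2, 0.2, -0.9]
gripper_width: 0.088
```

```bash
python3 -c "
from look import *
grab('wrist','w2')
grab('side','s2')
to(.5855,-.229,.113,-16.3)"; python3 meas.py w2 | head -20
```

```text
t 2.55 pos [ 581.  -238.8  195. ] rot [179.76   0.54 -16.08] q [ 21.  32.  -3.  93.   2.  56. -90.] F [-1.  -0.1 -0.5] w 88.5
tool shift mm [  2.4 -11.   82. ] ('yaw rad', np.float64(0.0038))
blue[413 175  30  23 455] 455 [ 556.6 -361.1] [16.6  9.9] 5.6 z [0.0544 0.0706 0.0806] med [ 557.2 -360.4   70.6]
  top 165 [ 557.  -363.5] [16.3  5.1] 5.3 z [0.075  0.0792 0.0809] med [ 557.2 -362.9   79.2]
blue[ 209  198   29   49 1000] 996 [ 592.8 -207.3] [13.8 22.2] 74.7 z [0.1137 0.1368 0.1467] med [ 594.3 -208.1  136.8]
  top 393 [ 593.7 -204. ] [ 6.9 22.4] 72.1 z [0.1412 0.1453 0.1469] med [ 594.4 -204.3  145.3]
blue[284 198  24  50 840] 837 [ 579.6 -251.5] [13.1 23.1] 74.2 z [0.1131 0.1377 0.1468] med [ 581.6 -252.1  137.7]
  top 361 [ 578.7 -254.7] [ 6.3 23. ] 72.6 z [0.1412 0.1454 0.147 ] med [ 579.7 -254.9  145.4]
blue[231 357  30  49 598] 595 [ 525.6 -210.7] [ 19.3 173.1] 65.3 z [0.1031 0.1277 0.1493] med [ 464.  -182.4  127.7]
  top 11
blue[307 364  28  32 557] 555 [ 426.6 -228.5] [11.1 31.7] 38.9 z [0.0988 0.1118 0.1281] med [ 432.8 -233.6  111.8]
  top 89 [ 432.3 -238. ] [ 5.  10.9] 16.9 z [0.1224 0.1257 0.1297] med [ 433.3 -239.6  125.7]
both blue 1833 [ 586.4 -229.3] [59.5 23. ] 73.1 z [0.1134 0.1372 0.1467] med [ 588.2 -213.3  137.2]
both blue top 880 [ 586.4 -229.3] [59.5 23. ] 73.1 z [0.1384 0.1451 0.1469] med [ 587.5 -208.7  145.1]
fin top 539 [ 581.4 -231.2] [29.4 88.2] 85.8 z [0.0639 0.0656 0.0669] med [ 598.6 -233.3   65.6]
rack base 3682 [ 601.2 -234. ] [70.1 79. ] 73.8 z [0.0132 0.0157 0.0177] med [ 613.5 -244.8   15.7]
board top 1383 [591.  -33.8] [20.2 47.7] 77.3 z [0.0685 0.0743 0.0758] med [593.2 -36.5  74.3]
stand base 2124 [578.1 -31.3] [ 82.  102.9] 78.2 z [0.0057 0.0096 0.0142] med [598.6 -61.4   9.6]
cleat 2524 [569.8 -30. ] [ 57.4 107.4] 78.1 z [0.0264 0.0294 0.0332] med [577.8 -46.7  29.4]
```

View pics/w2.png

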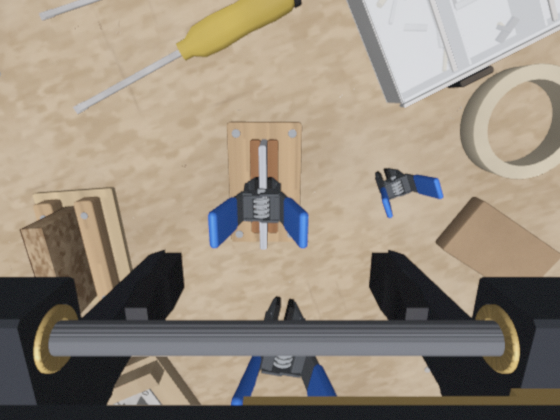

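The view agrees with the earlier one: clamp centre about (586, -229) mm, grips at (225,222) and (295,222) in the picture. I'll correct sideways, then go down.

>>> {"name": "play_rows", "arguments": {
  "motion": [
    {"xyz":[3,-11,0],"yaw":0.004,"fingers":1},
    {"xyz":[0,0,0],"yaw":0,"fingers":1},
    {"xyz":[0,0,0],"yaw":0,"fingers":1}
  ]
}}

```text
time_s: 2.8
ee_pos: [0.5866, -0.2285, 0.1976]
eef_rot: [179.8, 0.4, -16.3]
wrist_force: [0.8, -0.9, 0.1]
gripper_width: 0.088
```

```bash
python3 -c "
from look import *
to(.586,-.2292,.113,-16.3)"
```

```text
t 2.8 pos [ 586.6 -228.5  197.6] rot [179.75   0.4  -16.34] q [ 20.  31.  -3.  93.   2.  56. -91.] F [ 0.8 -0.9  0.1] w 88.0
tool shift mm [ 0.2  0.5 84.6] ('yaw rad', np.float64(-0.0007))
```

>>> {"name": "play_rows", "arguments": {
  "motion": [
    {"xyz":[0,0,14],"yaw":0,"fingers":1},
    {"xyz":[0,0,14],"yaw":0,"fingers":1},
    {"xyz":[0,0,14],"yaw":0,"fingers":1},
    {"xyz":[0,0,0],"yaw":0,"fingers":1}
  ]
}}

```text
time_s: 3.13
ee_pos: [0.5885, -0.2271, 0.1585]
eef_rot: [179.8, 0.0, -16.1]
wrist_force: [-0.8, 1.0, -0.9]
gripper_width: 0.0883
```

```bash
python3 -c "
from look import *
to(.586,-.2292,.113,-16.3)"
```

```text
t 3.13 pos [ 588.5 -227.1  158.5] rot [179.77   0.   -16.13] q [ 19.  34.  -4.  95.   3.  51. -91.] F [-0.8  1.  -0.9] w 88.3
tool shift mm [-1.8  2.6 45.5] ('yaw rad', np.float64(0.0029))
```

>>> {"name": "play_rows", "arguments": {
  "motion": [
    {"xyz":[-1,1.5,12],"yaw":0.003,"fingers":1},
    {"xyz":[-1,1.5,12],"yaw":0,"fingers":1},
    {"xyz":[-1,1,12],"yaw":0,"fingers":1},
    {"xyz":[-1,1,10],"yaw":0,"fingers":1},
    {"xyz":[0,0,0],"yaw":0,"fingers":1},
    {"xyz":[0,0,0],"yaw":0,"fingers":1}
  ]
}}

```text
time_s: 3.63
ee_pos: [0.5835, -0.2312, 0.1102]
eef_rot: [179.8, -0.1, -16.3]
wrist_force: [1.3, -0.5, 0.7]
gripper_width: 0.0879
```

```bash
python3 -c "
from look import *
to(.586,-.2292,.113,-16.3)
grab('wrist','w3')
grab('side','s3')"
```

```text
t 3.63 pos [ 583.5 -231.2  110.2] rot [ 1.7977e+02 -1.4000e-01 -1.6270e+01] q [ 20.  37.  -3.  97.   3.  46. -91.] F [ 1.3 -0.5  0.7] w 87.9
tool shift mm [ 1.9 -2.7 -2.9] ('yaw rad', np.float64(0.0005))
```

View pics/w3.png

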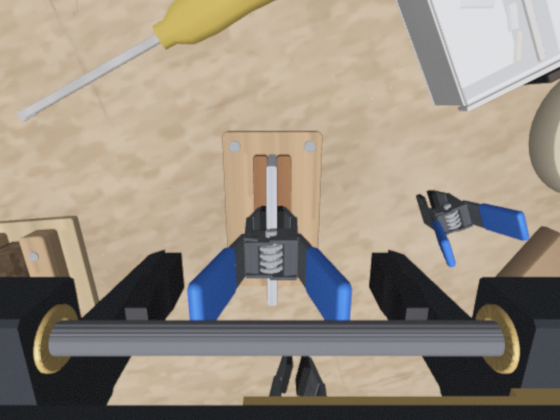

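View pics/s3.png

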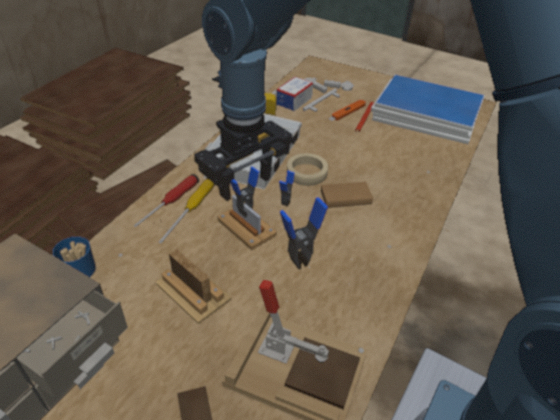

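The grips at (189..350) sit about 6 px left of the finger midpoint (276), which agrees with the computed -2.7 mm in y. I'll correct that.

>>> {"name": "play_rows", "arguments": {
  "motion": [
    {"xyz":[2,-2.7,-2],"yaw":0,"fingers":1},
    {"xyz":[0,0,0],"yaw":0,"fingers":1},
    {"xyz":[0,0,0],"yaw":0,"fingers":1}
  ]
}}

```text
time_s: 3.98
ee_pos: [0.5877, -0.2293, 0.1143]
eef_rot: [179.8, -0.3, -16.3]
wrist_force: [-0.6, 0.0, -0.4]
gripper_width: 0.088
```

```bash
python3 -c "
from look import *
to(.586,-.2292,.113,-16.3)
"
```

```text
t 3.98 pos [ 587.7 -229.3  114.3] rot [179.77  -0.31 -16.27] q [ 19.  37.  -3.  96.   3.  46. -92.] F [-0.6  0.  -0.4] w 88.0
tool shift mm [-1.7  0.4  1.2] ('yaw rad', np.float64(0.0004))
```

>>> {"name": "play_rows", "arguments": {
  "motion": [
    {"xyz":[0,0,0],"yaw":0,"fingers":0.4},
    {"xyz":[0,0,0],"yaw":0,"fingers":0.3},
    {"xyz":[0,0,0],"yaw":0,"fingers":0.2},
    {"xyz":[0,0,0],"yaw":0,"fingers":0.1},
    {"xyz":[0,0,0],"yaw":0,"fingers":0},
    {"xyz":[0,0,0],"yaw":0,"fingers":-0.2},
    {"xyz":[0,0,0],"yaw":0,"fingers":-0.5},
    {"xyz":[0,0,0],"yaw":0,"fingers":-1},
    {"xyz":[0,0,0],"yaw":0,"fingers":-1},
    {"xyz":[0,0,0],"yaw":0,"fingers":-1}
  ]
}}

```text
time_s: 4.82
ee_pos: [0.5879, -0.2292, 0.1148]
eef_rot: [179.8, -0.3, -16.3]
wrist_force: [0.4, 0.1, -1.2]
gripper_width: 0.0334
```

```bash
python3 -c "
from look import *
to(.586,-.2292,.113,-16.3)
grab('wrist','w4')
grab('side','s4')
im=cv2.imread('pics/s4.png')[130:260,180:330]; cv2.imwrite('pics/s4z.png',cv2.resize(im,None,fx=4.5,fy=4.5,interpolation=cv2.INTER_CUBIC))"
```

```text
t 4.82 pos [ 587.9 -229.2  114.8] rot [179.77  -0.35 -16.26] q [ 19.  37.  -3.  96.   3.  46. -92.] F [ 0.4  0.1 -1.2] w 33.4
tool shift mm [-1.8  0.6  1.8] ('yaw rad', np.float64(0.0008))
```

View pics/w4.png

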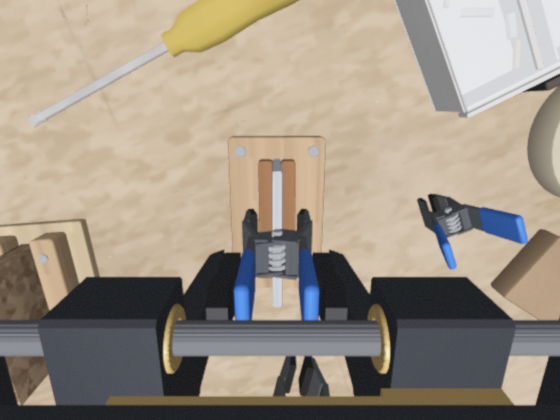

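View pics/s4z.png

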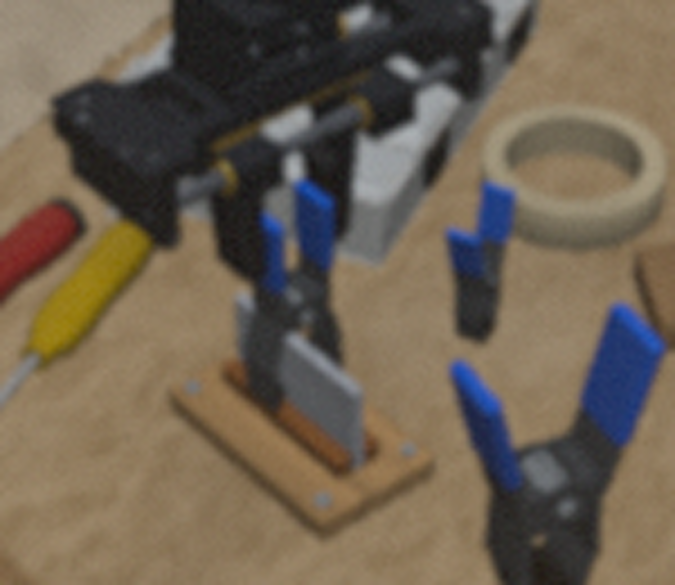

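The clamp is squeezed to its stop (33.4 mm) with the jaws clear on both sides of the fin. I'll lift straight up.

>>> {"name": "play_rows", "arguments": {
  "motion": [
    {"xyz":[0,0,-8],"yaw":0,"fingers":-1},
    {"xyz":[0,0,-12],"yaw":0,"fingers":-1},
    {"xyz":[0,0,-12],"yaw":0,"fingers":-1},
    {"xyz":[0,0,0],"yaw":0,"fingers":-1}
  ]
}}

```text
time_s: 5.25
ee_pos: [0.5877, -0.2289, 0.1499]
eef_rot: [179.8, -0.3, -16.3]
wrist_force: [0.3, -0.1, -0.7]
gripper_width: 0.033
```

```bash
python3 -c "
from look import *
to(.586,-.2292,.19,-12)
"
```

```text
t 5.25 pos [ 587.7 -228.9  149.9] rot [179.77  -0.32 -16.25] q [ 20.  35.  -3.  95.   3.  50. -91.] F [ 0.3 -0.1 -0.7] w 33.0
tool shift mm [ -1.3   0.9 -40.1] ('yaw rad', np.float64(-0.0742))
```

>>> {"name": "play_rows", "arguments": {
  "motion": [
    {"xyz":[0,0,-15],"yaw":0,"fingers":-1},
    {"xyz":[0,0,-15],"yaw":0,"fingers":-1},
    {"xyz":[0,0,-15],"yaw":-0.025,"fingers":-1},
    {"xyz":[0,0,-5],"yaw":-0.025,"fingers":-1},
    {"xyz":[0,0,0],"yaw":-0.025,"fingers":-1},
    {"xyz":[0,0,0],"yaw":0,"fingers":-1},
    {"xyz":[0,0,0],"yaw":0,"fingers":-1}
  ]
}}

```text
time_s: 5.83
ee_pos: [0.5883, -0.2289, 0.2054]
eef_rot: [179.7, -0.6, -11.7]
wrist_force: [-0.8, -1.1, -1.3]
gripper_width: 0.0333
```

```bash
python3 -c "
from look import *
to(.566,-.100,.195,-12)
grab('side','s5');grab('wrist','w5')
im=cv2.imread('pics/s5.png')[80:260,180:330]; cv2.imwrite('pics/s5z.png',cv2.resize(im,None,fx=3.3,fy=3.3,interpolation=cv2.INTER_CUBIC))"
```

```text
t 5.83 pos [ 588.3 -228.9  205.4] rot [179.71  -0.58 -11.67] q [ 20.  31.  -5.  93.   3.  56. -87.] F [-0.8 -1.1 -1.3] w 33.3
tool shift mm [ -48.  -121.8    9.3] ('yaw rad', np.float64(0.0057))
```

View pics/s5z.png

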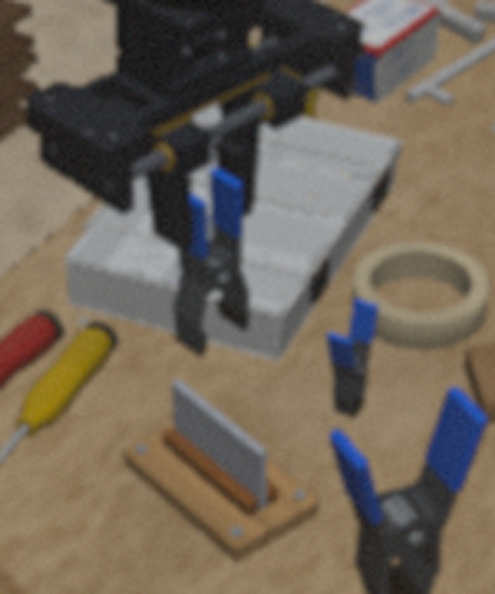

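View pics/w5.png

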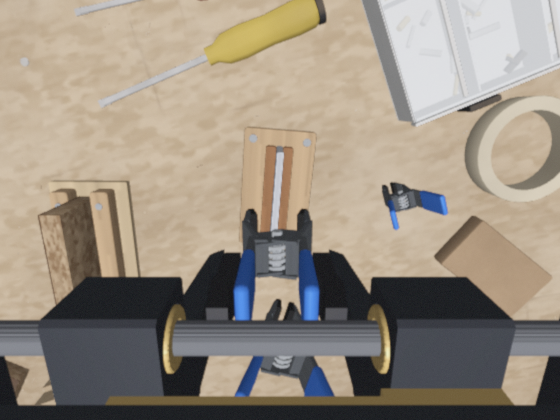

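The clamp is held wide open and clear of the fin (side zoom near (215,290)), with the jaws symmetric about column 277 in the wrist view. I'll move to hover above the board.

>>> {"name": "play_rows", "arguments": {
  "motion": [
    {"xyz":[-3,-10,0],"yaw":0,"fingers":-1},
    {"xyz":[-6,-18,0],"yaw":0,"fingers":-1},
    {"xyz":[-6,-19,0],"yaw":0,"fingers":-1},
    {"xyz":[-6,-19,0],"yaw":0,"fingers":-1},
    {"xyz":[-6,-19,0],"yaw":0,"fingers":-1},
    {"xyz":[-6,-19,0],"yaw":0,"fingers":-1},
    {"xyz":[-6,-19,0],"yaw":0,"fingers":-1},
    {"xyz":[-6,-19,0],"yaw":0,"fingers":-1},
    {"xyz":[-6,-19,0],"yaw":0,"fingers":-1},
    {"xyz":[-5,-16,0],"yaw":0,"fingers":-1},
    {"xyz":[-3,-10,0],"yaw":0,"fingers":-1},
    {"xyz":[0,0,0],"yaw":0,"fingers":-1},
    {"xyz":[0,0,0],"yaw":0,"fingers":-1}
  ]
}}

```text
time_s: 7.02
ee_pos: [0.5603, -0.016, 0.1953]
eef_rot: [179.8, 0.3, -11.7]
wrist_force: [-0.5, -0.5, -1.0]
gripper_width: 0.0329
```

```bash
python3 -c "
from look import *
to(.566,-.028,.205,-11.9)
"
```

```text
t 7.02 pos [560.3 -16.  195.3] rot [179.76   0.32 -11.66] q [   3.   25.   -8.  104.    4.   52. -108.] F [-0.5 -0.5 -1. ] w 32.9
tool shift mm [ 7.9 10.6 -9.7] ('yaw rad', np.float64(0.0041))
```

>>> {"name": "play_rows", "arguments": {
  "motion": [
    {"xyz":[4,6,-4],"yaw":0.004,"fingers":-1},
    {"xyz":[4,5,-4],"yaw":0,"fingers":-1},
    {"xyz":[0,0,0],"yaw":0,"fingers":-1},
    {"xyz":[0,0,0],"yaw":0,"fingers":-1}
  ]
}}

```text
time_s: 7.35
ee_pos: [0.5667, -0.034, 0.2039]
eef_rot: [179.6, 0.3, -12.2]
wrist_force: [-1.0, -0.6, -1.5]
gripper_width: 0.0333
```

```bash
python3 -c "
from look import *
to(.566,-.028,.205,-11.9)
grab('wrist','w6');grab('scene','c6')
im=cv2.imread('pics/c6.png')[150:320,150:300]; cv2.imwrite('pics/c6z.png',cv2.resize(im,None,fx=3.5,fy=3.5,interpolation=cv2.INTER_CUBIC))"; python3 meas.py w6 | tail -3
```

```text
t 7.35 pos [566.7 -34.  203.9] rot [179.63   0.31 -12.21] q [   4.   25.   -7.  102.    4.   53. -107.] F [-1.  -0.6 -1.5] w 33.3
tool shift mm [-2.  -5.7 -1.2] ('yaw rad', np.float64(-0.0054))
board top 2036 [576.  -30.2] [18.  77.8] 77.9 z [0.0732 0.0747 0.0762] med [579.1 -30.9  74.7]
stand base 2844 [564.6 -28.3] [ 79.9 129.2] 78.0 z [0.008  0.0097 0.0113] med [593.  -34.4   9.7]
cleat 1902 [568.3 -49.3] [ 17.5 102.1] 78.0 z [0.0272 0.0296 0.0314] med [572.7 -49.7  29.6]
```

View pics/w6.png

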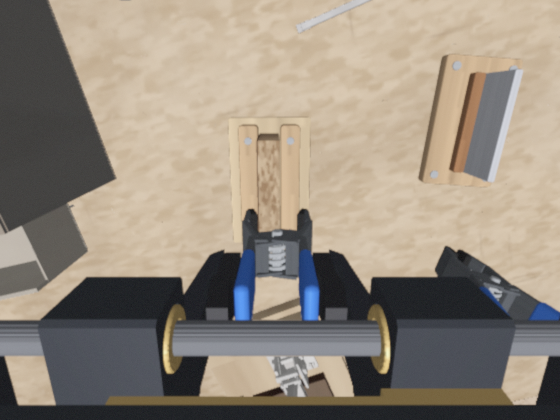

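View pics/c6z.png

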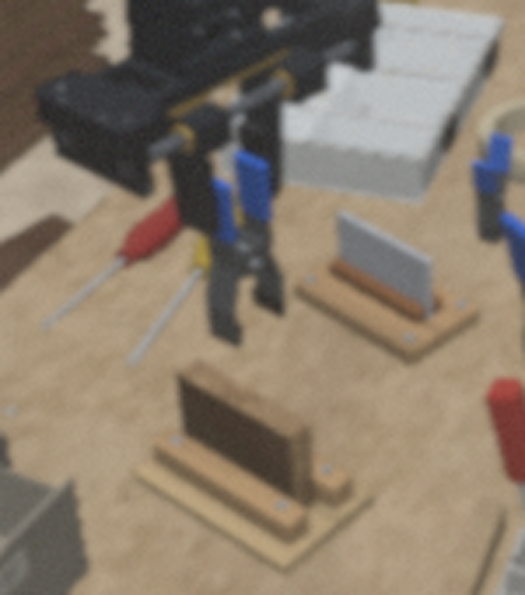

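```bash
cat > jaw.py <<'E'
from look import *
# tool-frame analysis of held clamp + board from a wrist picture, given tcp pose
def run(t,pos,rot):
    P,im,d=cloud(t); Rm=Ro.from_euler('xyz',rot,degrees=True).as_matrix()
    T=((P-np.array(pos))@Rm)*1000; hsv=cv2.cvtColor(im,cv2.COLOR_RGB2HSV)
    near=(d>0)&(abs(T[...,0])<35)&(abs(T[...,1])<45)&(T[...,2]>5)&(T[...,2]<80)
    dark=near&(hsv[...,2]<110)&(P[...,2]>.08)
    dark[330:]=False
    for lo in range(-10,80,6):
        m=dark&(T[...,2]>=lo)&(T[...,2]<lo+6)
        if m.sum()>10:
            y=T[m][:,1]; x=T[m][:,0]; nb=[np.round(np.percentile(y[s],[2,50,98]),1) for s in (y<-5,y>5) if s.sum()>3]
            print('tool z',lo,m.sum(),'x',np.percentile(x,[2,98]).round(1),'y',*nb)
    bt=(d>0)&(abs(P[...,2]-.075)<.004)&(abs(P[...,0]-.567)<.06)&(abs(P[...,1]+.028)<.03)
    q=T[bt]
    for lo in range(-40,70,15):
        s=q[(q[:,0]>=lo)&(q[:,0]<lo+15)]
        if len(s)>20: print('board x',lo,len(s),'y',np.percentile(s[:,1],[2,98]).round(1),'mid',round(np.percentile(s[:,1],[2,98]).mean(),1),'z',np.median(s[:,2]).round(1))
    print('board x end',np.percentile(q[:,0],99).round(1))
import json
if __name__=='__main__':
    s=r.state() if len(sys.argv)<4 else None
    run(sys.argv[1],s['ee_pos'],s['eef_rot'])
E
python3 jaw.py w6
```

```text
tool z 2 19 x [-4.9  8.3] y [-13.3 -10.7 -10.1] [11.3 12.3 16.3]
tool z 8 76 x [5.4 8.1] y [-14.4 -12.4 -10.8] [12.  13.7 15.8]
tool z 14 269 x [-12.3   8. ] y [-14.2 -10.7  -5.2] [ 5.5 11.7 15.7]
tool z 20 375 x [-12.5   8.1] y [-14.4  -9.4  -5.1] [ 5.1 10.9 15.5]
tool z 26 182 x [-10.9   8.8] y [-14.1 -10.7  -5.3] [ 5.1 10.  15.7]
tool z 32 163 x [-10.   8.] y [-16.2 -13.2  -5.4] [ 5.3 14.3 18.1]
tool z 38 142 x [-6.4  7.9] y [-18.3 -17.2 -13.6] [14.8 18.8 20. ]
tool z 44 142 x [-9.1  8. ] y [-20.  -19.  -15.2] [17.4 20.6 21.5]
tool z 50 57 x [-10.5   7.9] y [-20.3 -19.2 -16.4] [18.  19.4 21.1]
tool z 56 46 x [3.9 8.2] y [-19.5 -17.2 -16.1] [17.9 19.  21.1]
tool z 62 250 x [-3.6  7.8] y [-18.8 -14.1 -12.2] [13.9 15.8 20.3]
tool z 68 44 x [6.9 7.9] y [-19.3 -16.5 -13.9] [14.5 18.6 20.7]
tool z 74 13 x [7.2 7.9] y [-17.9 -16.6 -15.4] [17.1 18.4 19.8]
board x -40 84 y [-14.4   2.7] mid -5.8 z 129.2
board x -25 362 y [-15.    2.7] mid -6.2 z 129.0
board x -10 383 y [-14.8   2.7] mid -6.1 z 129.0
board x 5 391 y [-14.6   2.7] mid -6.0 z 128.9
board x 20 427 y [-15.1   2.6] mid -6.3 z 128.8
board x 35 382 y [-14.9   2.6] mid -6.2 z 128.8
board x end 47.5
```

In tool coordinates the jaw middle is at y ≈ +0.8 and x ≈ -3, and the board middle is at y ≈ -6.1 and x ≈ 0, with the yaw aligned. The hinge body ends about 38 mm and the pads about 76 mm below the TCP. I'll aim for TCP z ≈ 126 mm, which puts the pads about 25 mm below the board's top edge.

>>> {"name": "play_rows", "arguments": {
  "motion": [
    {"xyz":[3,-6.9,0],"yaw":0,"fingers":-1},
    {"xyz":[0,0,0],"yaw":0,"fingers":-1},
    {"xyz":[0,0,0],"yaw":0,"fingers":-1},
    {"xyz":[0,0,0],"yaw":0,"fingers":-1}
  ]
}}

```text
time_s: 7.78
ee_pos: [0.5713, -0.027, 0.2034]
eef_rot: [179.6, 0.3, -12.2]
wrist_force: [-0.7, -0.5, -0.5]
gripper_width: 0.0329
```

```bash
cat > chk.py <<'E'
from look import *
to(.57,-.0275,.126,-12.2)
grab('wrist',sys.argv[1])
E
python3 chk.py w7;python3 jaw.py w7|grep -v 'z 2 '
```

```text
t 7.78 pos [571.3 -27.  203.4] rot [179.65   0.34 -12.22] q [   4.   26.   -7.  101.    4.   53. -108.] F [-0.7 -0.5 -0.5] w 32.9
tool shift mm [-0.7  0.3 77.4] ('yaw rad', np.float64(-0.0003))
tool z 8 81 x [5.4 8.1] y [-14.8 -12.6 -11.1] [11.7 13.3 15.4]
tool z 14 260 x [-12.6   8. ] y [-14.6 -11.   -5.5] [ 5.6 11.4 15.3]
tool z 20 397 x [-12.7   8. ] y [-14.5 -10.1  -5.4] [ 5.2 10.7 15.2]
tool z 26 169 x [-11.1   8.1] y [-14.6 -11.1  -5.1] [ 5.3 10.3 15.3]
tool z 32 157 x [-11.3   8. ] y [-16.2 -13.   -5.2] [ 5.4 13.9 17.6]
tool z 38 142 x [-6.4  7.8] y [-18.6 -17.1 -13.9] [14.8 18.4 19.6]
tool z 44 148 x [-9.3  7.8] y [-20.3 -19.3 -15.8] [17.  20.2 21.2]
tool z 50 52 x [-11.2   7.8] y [-20.8 -19.2 -16.8] [17.6 19.  20.9]
tool z 56 45 x [3.5 7.8] y [-19.8 -17.8 -16.4] [17.6 18.6 20.6]
tool z 62 234 x [-3.8  7.7] y [-19.1 -15.  -13.1] [13.5 15.5 20.2]
tool z 68 44 x [7.1 7.8] y [-19.7 -17.4 -14.2] [15.3 17.8 20.4]
tool z 74 12 x [7.  7.7] y [-18.4 -16.8 -15.8] [17.5 18.8 20.1]
board x -40 58 y [-7.  10.1] mid 1.5 z 129.0
board x -25 348 y [-6.9 10. ] mid 1.5 z 128.7
board x -10 400 y [-7.7 10.7] mid 1.5 z 128.7
board x 5 406 y [-7.5 10.5] mid 1.5 z 128.6
board x 20 429 y [-7.4 10.3] mid 1.5 z 128.4
board x 35 297 y [-7.3 10.2] mid 1.5 z 128.5
board x end 44.7
```

>>> {"name": "play_rows", "arguments": {
  "motion": [
    {"xyz":[0,1,8],"yaw":0,"fingers":-1},
    {"xyz":[0,0,10],"yaw":0,"fingers":-1},
    {"xyz":[0,0,10],"yaw":0,"fingers":-1},
    {"xyz":[0,0,8],"yaw":0,"fingers":-1},
    {"xyz":[0,0,0],"yaw":0,"fingers":-1},
    {"xyz":[0,0,0],"yaw":0,"fingers":-1}
  ]
}}

```text
time_s: 8.33
ee_pos: [0.5695, -0.0283, 0.1622]
eef_rot: [179.6, 0.5, -12.2]
wrist_force: [0.5, -0.7, -1.4]
gripper_width: 0.0329
```

```bash
python3 chk.py w8;python3 jaw.py w8|grep -v 'z 2 '
```

```text
t 8.33 pos [569.5 -28.3 162.2] rot [179.61   0.48 -12.19] q [   3.   29.   -7.  103.    5.   49. -108.] F [ 0.5 -0.7 -1.4] w 32.9
tool shift mm [ 0.6 -1.1 36.2] ('yaw rad', np.float64(0.0001))
tool z 8 84 x [5.7 8.3] y [-14.7 -12.6 -11.1] [11.7 13.3 15.5]
tool z 14 334 x [-12.5   8.1] y [-14.5  -9.8  -5.3] [ 5.8 10.2 15.3]
tool z 20 566 x [-12.4   8. ] y [-14.5  -9.2  -5.4] [ 5.2  9.6 15.1]
tool z 26 182 x [-11.2   9.7] y [-14.5 -11.   -5.1] [ 5.4 10.2 15.4]
tool z 32 165 x [-9.7  8. ] y [-16.5 -13.1  -5.1] [ 5.2 14.2 17.7]
tool z 38 146 x [-6.3  8. ] y [-18.5 -17.  -13.9] [14.9 18.5 19.6]
tool z 44 145 x [-9.4  8. ] y [-20.4 -19.3 -16.2] [17.  20.3 21.2]
tool z 50 50 x [-10.9   8. ] y [-20.7 -19.1 -16.6] [17.7 19.1 21. ]
tool z 56 46 x [3.9 8. ] y [-20.  -17.7 -16.4] [17.6 18.6 20.6]
tool z 62 236 x [-3.5  7.8] y [-19.5 -15.  -13. ] [13.5 15.5 20.2]
tool z 68 45 x [7.2 7.9] y [-19.7 -16.8 -14.2] [15.4 18.3 20.8]
tool z 74 13 x [6.9 8. ] y [-18.8 -17.7 -15.7] [17.5 18.5 19.5]
board x -25 64 y [-8.9  8.4] mid -0.2 z 87.7
board x -10 511 y [-8.7  9.2] mid 0.2 z 87.5
board x 5 535 y [-8.6  9.1] mid 0.2 z 87.3
board x 20 582 y [-9.1  8.9] mid -0.1 z 87.2
board x 35 464 y [-8.9  8.8] mid -0.1 z 87.1
board x end 46.3
```

Jaw and board are centred within about 0.3 mm in y. I'll descend slowly in two stages.

>>> {"name": "play_rows", "arguments": {
  "motion": [
    {"xyz":[1.5,-0.2,4],"yaw":0,"fingers":-1},
    {"xyz":[0,0,5],"yaw":0,"fingers":-1},
    {"xyz":[0,0,4],"yaw":0,"fingers":-1},
    {"xyz":[0,0,0],"yaw":0,"fingers":-1},
    {"xyz":[0,0,0],"yaw":0,"fingers":-1}
  ]
}}

```text
time_s: 8.8
ee_pos: [0.5717, -0.0285, 0.1486]
eef_rot: [179.6, 0.4, -12.2]
wrist_force: [0.1, -0.3, -1.3]
gripper_width: 0.0334
```

```bash
python3 chk.py w9;python3 jaw.py w9|grep -v 'z 2 '
```

```text
t 8.8 pos [571.7 -28.5 148.6] rot [179.63   0.4  -12.2 ] q [   3.   30.   -7.  104.    5.   47. -108.] F [ 0.1 -0.3 -1.3] w 33.4
tool shift mm [-1.7 -0.7 22.6] ('yaw rad', np.float64(0.0001))
tool z 8 77 x [5.4 8. ] y [-14.7 -12.6 -11.1] [11.7 13.5 15.5]
tool z 14 357 x [-12.5   8.1] y [-14.5  -9.9  -5.3] [ 5.3 10.4 15.1]
tool z 20 616 x [-12.5   8. ] y [-14.3  -8.5  -5.4] [ 5.3  8.9 15.1]
tool z 26 181 x [-10.9   9.6] y [-14.4 -10.9  -5.1] [ 5.3 10.3 15.4]
tool z 32 162 x [-10.3   7.8] y [-16.5 -13.3  -5.3] [ 5.3 14.  17.7]
tool z 38 141 x [-6.2  7.8] y [-18.5 -17.  -13.9] [14.9 18.5 19.6]
tool z 44 147 x [-9.2  7.9] y [-20.3 -19.2 -15.5] [17.1 20.2 21.3]
tool z 50 58 x [-11.    7.9] y [-20.7 -19.1 -16.6] [17.7 19.6 21.3]
tool z 56 43 x [3.8 7.7] y [-19.7 -17.4 -16.3] [17.6 18.7 20.8]
tool z 62 236 x [-3.6  7.7] y [-19.2 -14.9 -13.1] [13.6 15.5 20.3]
board x -10 447 y [-8.3  9.4] mid 0.6 z 73.9
board x 5 651 y [-16.7  18.4] mid 0.9 z 73.7
board x 20 621 y [-8.6  9.1] mid 0.3 z 73.6
board x 35 411 y [-8.5  8.9] mid 0.2 z 73.6
board x end 43.8
```

>>> {"name": "play_rows", "arguments": {
  "motion": [
    {"xyz":[0,0,5],"yaw":0,"fingers":-1},
    {"xyz":[0,0,5],"yaw":0,"fingers":-1},
    {"xyz":[0,0,0],"yaw":0,"fingers":-1},
    {"xyz":[0,0,0],"yaw":0,"fingers":-1}
  ]
}}

```text
time_s: 9.18
ee_pos: [0.5719, -0.0286, 0.138]
eef_rot: [179.6, 0.4, -12.2]
wrist_force: [-0.9, 0.4, -0.8]
gripper_width: 0.0333
```

```bash
python3 chk.py w10;python3 jaw.py w10|grep -E 'board|z 62|z 44'
```

```text
t 9.18 pos [571.9 -28.6 138. ] rot [179.64   0.35 -12.2 ] q [   3.   31.   -7.  104.    5.   46. -108.] F [-0.9  0.4 -0.8] w 33.3
tool shift mm [-2.  -0.7 12. ] ('yaw rad', np.float64(-0.0))
tool z 44 154 x [-9.2  8.1] y [-20.3 -19.1 -16.1] [17.  20.2 21.3]
board x -40 76 y [-8.3  7.8] mid -0.3 z 63.4
board x -10 490 y [-15.7  17.4] mid 0.8 z 63.6
board x 5 755 y [-17.5  18.7] mid 0.6 z 63.2
board x 20 706 y [-8.7  9.3] mid 0.3 z 63.0
board x 35 442 y [-8.6  9.1] mid 0.2 z 63.0
board x end 43.5
```

>>> {"name": "play_rows", "arguments": {
  "motion": [
    {"xyz":[0,0,4],"yaw":0,"fingers":-1},
    {"xyz":[0,0,4],"yaw":0,"fingers":-1},
    {"xyz":[0,0,4],"yaw":0,"fingers":-1},
    {"xyz":[0,0,0],"yaw":0,"fingers":-1},
    {"xyz":[0,0,0],"yaw":0,"fingers":-1},
    {"xyz":[0,0,0],"yaw":0,"fingers":-1}
  ]
}}

```text
time_s: 9.73
ee_pos: [0.5716, -0.0286, 0.1246]
eef_rot: [179.6, 0.4, -12.2]
wrist_force: [-0.0, -0.2, -1.0]
gripper_width: 0.0332
```

```bash
python3 chk.py w11;python3 jaw.py w11|grep -E 'board|z 62|z 44'; python3 -c "
from look import *
for n,a,(u0,u1,v0,v1) in (('side','s11',(130,290,130,330)),('scene','c11',(150,300,130,320))):
    grab(n,a); im=cv2.imread(f'pics/{a}.png')[v0:v1,u0:u1]; cv2.imwrite(f'pics/{a}z.png',cv2.resize(im,None,fx=3,fy=3,interpolation=cv2.INTER_CUBIC))
"
```

```text
t 9.73 pos [571.6 -28.6 124.6] rot [179.63   0.37 -12.2 ] q [   3.   32.   -7.  104.    5.   44. -109.] F [-0.  -0.2 -1. ] w 33.2
tool shift mm [-1.8 -0.7 -1.4] ('yaw rad', np.float64(0.0))
tool z 44 21 x [-8.5  7.3] y [-18.7 -18.5 -16.8] [16.6 19.6 19.8]
board x -40 371 y [-8.4  9.6] mid 0.6 z 50.3
board x -10 249 y [-20.9  22.2] mid 0.7 z 49.9
board x 5 806 y [-19.   20.2] mid 0.6 z 49.8
board x 20 790 y [-8.7  9.3] mid 0.3 z 49.8
board x 35 495 y [-8.6  9.2] mid 0.3 z 49.7
board x end 43.4
```

View pics/w11.png

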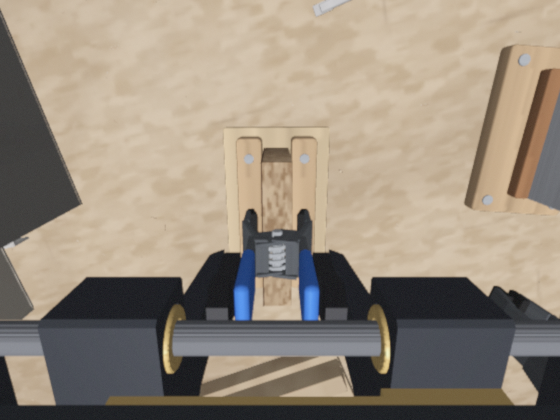

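View pics/s11z.png

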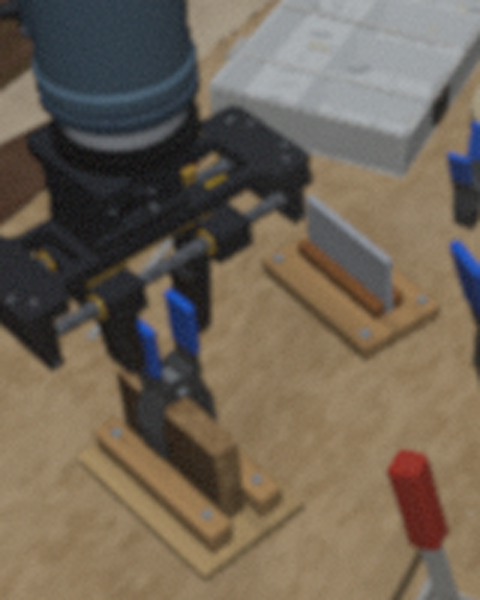

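View pics/c11z.png

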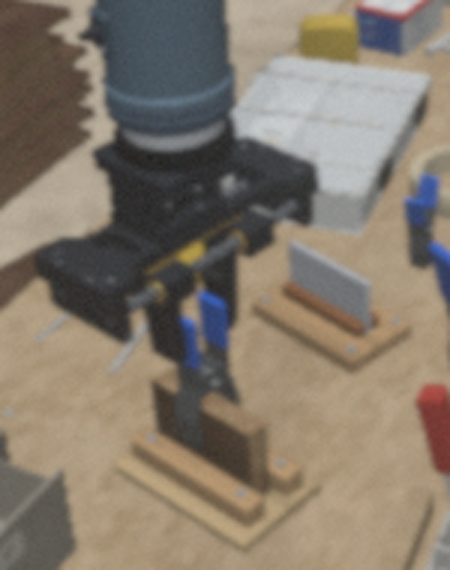

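The wrist view shows the jaws at (250..306, 225) straddling the board, with board visible on both sides. The side and scene zooms show one jaw on each face near the middle. Forces are about zero and the opening is 33.2 mm, so the clamp is at its stop. Handing in.

```bash
python3 -c "
from look import *
to(.57,-.0285,.125,-12.2)
r.close_job()
to(.57,-.0285,.125,-12.2)"
```

```text
t 9.88 pos [571.8 -28.6 124.8] rot [179.64   0.34 -12.2 ] q [   3.   32.   -7.  104.    5.   44. -109.] F [ 0.3  0.2 -1.1] w 33.0
tool shift mm [-1.8  0.3 -0.1] ('yaw rad', np.float64(0.0))
the job is handed in; nothing more can be done
the job is handed in; nothing more can be done
```

I squeezed the middle-sized clamp to its stop on the fin and lifted it straight off. It is now held open over the middle of the board, one jaw on each side, and I handed the job in at 9.9 s with the gripper still squeezing.

These were the last checks before handing in:
- **Opening:** the finger width was 33 mm, against 34 mm given for the stop, so the clamp is fully open.
- **Forces:** the wrist force stayed at about 1 N all through the lowering, which gives no sign of touching the board.
- **Position:** the jaws were centred on the board's thickness within about 0.5 mm and on its length within about 1–2 mm. The pads hang about 25 mm below the top edge, with about 4 mm of clearance per side measured at their narrowest point.
- **Board and bystanders:** the board still lined up with its earlier position. The sanding block and the tape were never approached.

No check failed. The individual camera estimates of the board's position differed by 1–4 mm, so I centred the jaws on the board using the wrist camera, which saw both. At the final height that camera could no longer see the pads, so the jaw position there comes from readings taken higher up.

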